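Lift the guard until its brake holds, then set the cell against the contact

TASK

Lift the clear guard of the test box by its pull until its brake holds it up by itself, never letting it drop. Reach in under it, take out the cylindrical cell, lay it in the groove of the contact rest with its flat base forward and push it gently along until that base touches the brass contact. Let go of it there, leave the guard standing open, and do not disturb the other things on the bench.

Things in the scene. Friction and masses are not known exactly. Their poses are not given: they have to be found in the camera images.
- test_box: Fixed bench-top safety box, 300 mm wide, 244 deep, aluminium and clear panes; a clear guard slides straight up over its open front between two guide channels (y = +-120 to +-146 mm, 352 mm high, reaching 13 mm ahead). Origin: on the bench under the middle of the guard; x into the box, z up. Floor 12 mm thick; roof begins 14 mm behind the guard, underside 196 mm above the bench.
- guard (a joint): Height the guard is raised (m): 0 closed, 0.250 upper stop. It weighs 4 to 6 N and falls unless hidden felt brakes grip it, which they do only over about 30 mm of travel, whose middle lies between 0.152 and 0.218, new each time and not visible. While it moves up into that stretch the lifting force grows by about 10 N within 20 mm; above it the guard is free again. Let go there, it settles 1 to 3 mm.
- guard_pull (a point): Centre of the guard's pull: an upright black block 28 mm wide (y), 22 deep (x), 48 high, on a 16 mm neck, 62 mm in front of the guard's middle plane and 100 mm above the guard's lower edge, which is 14 mm above the bench when closed (so the pull is at 114 mm). Axes as the box's. The pane is 5 mm thick; a foot rail reaches 9 mm ahead of its middle plane.
- cell_mid (a point): Centre of the cylindrical cell: grey sleeve, 36 mm diameter, 100 mm long, about 0.22 kg. x along its axis to the flat steel base; the other end, towards the mouth of the box, has a white ring and a 14 mm steel button. It starts in a V profile on the box's middle line, along the box's x, axis 46 mm above the bench, centre 62 to 74 mm behind the guard; its sides are free down to 20 mm.
- cell_base (a point): Middle of the cell's flat base, 50 mm from its centre along the cell's x.
- rest: Contact rest, fixed: steel plate 196 x 74 x 10 mm with a 90 degree aluminium V profile along its x (open upwards, x = -82 to +60 mm, 34 mm wide over its edges, which are 35 mm above the bench) and a white end block at the +x end (x = 65 to 87 mm, 56 wide, top 72 mm up). Origin: on the bench under the plate's middle; z up. A cell lying in the groove has its axis 46 mm above the bench.
- rest_contact (a point): Middle of the face of the brass contact, a 22 mm disc on the end block, facing down the groove (-x of the rest): x = 60 mm, y = 0, 46 mm above the bench. Axes as the rest's.
- multimeter: Bystander: orange and black hand-held multimeter, 142 x 68 x 38 mm. Origin: middle of its underside.
- marker: Bystander: white and blue felt marker, 128 mm long, 18 mm thick. Origin: middle of its underside.
- kelvin_clip: Bystander: black and blue test clip, 107 x 36 x 19 mm. Origin: middle of its underside.
- pouch_cell: Bystander: flat pouch cell with yellow edges, 93 x 67 x 7 mm. Origin: middle of its underside.
- mug: Bystander: green and cream mug, 99 mm high. Origin: middle of its underside.
- tray: Bystander: black cell tray, 235 x 270 x 27 mm, with three pouch cells in it. Origin: middle of its underside.

How it is judged:
By the outcome, as a careful person would: the job done as asked, in the order asked, and still so for the second after the job is handed in, with the robot touching nothing.
It also fails if it takes over 72 s, if anything falls off the work surface, if the arm or the gripper's body presses on something with over 40 N, if the wrist force passes 120 N, or if a joint passes its speed limit or range.

ROBOT

A 6-joint arm with a two-finger parallel gripper is mounted at the origin on a cart in front of the work surface, level with it; the furniture and walls round the work are solid. World frame = base frame: x ahead of the robot, y to its left, z up, the work surface at z = 0. Lengths are in m, angles in rad, forces in N, time in s.
With the tool pointing down it reaches from about 0.35 to 0.975 m from the base axis. Payload 4.9 kg.
Tool frame: the origin (TCP) lies at the very end of the fingers, on their centre line; the grasp point (between the pads) lies 19 mm behind it; z points along the fingers, y is the line along which they close (so a half turn about z gives the same grasp; the last joint's range is limited). The gripper opens to 85 mm and grips with 20 to 120 N. Pads are 22 mm wide; open, the fingers measure 114 mm over their backs; the gripper's body (76 mm by 85 mm) begins 54 mm behind the grasp point. The pads swing forward as they close: fully open they stand 13 mm farther back than shut.
Start: joints at [1.047, 0.053, 1.613, -0, 1.476, -0.119], TCP at [0.246, 0.574, 0.231] pointing down, gripper open.
Joint ranges: [-3.01, 3.01], [-1.01, 2.22], [0.06, 2.58], [-1.02, 4.17], [0.09, 2.62], [-3.14, 3.14]. Speed limits (rad/s): [2.57, 2.57, 3.14, 3.14, 3.14, 3.14].

INTERFACE

Orientations are given as a unit quaternion [w, x, y, z].
In Python, from plant import state, optics, ticket, nets gives the robot as it stands. The module is installed in compiled form; this text tells all that it offers.
- The arm moves only by the shell command python3 -m inch 'ROWS' [OPENING]. ROWS is JSON, a list of rows, each an object of numbers: "dx", "dy", "dz": the shift along the tool's x, y, z as a fraction of full scale; "rx", "ry", "rz": the turn, a rotation vector about the tool's x, y, z as a fraction of full scale. In form: [{"dx": .., "dy": .., "dz": .., "rx": .., "ry": .., "rz": ..}, ...]. A call has 1 to 5 rows; each row is the pose to reach, as a shift and turn from the pose commanded when the call began, along the tool's axes at that moment; what a row does not reach only later rows make up. Full scale, the value 1, is 0.8 m for a shift and 1.5 rad for a turn. A row lasts 1/10 s, in which the tool goes at most 50 mm and 8.59 degrees, less where a joint would pass 70% of its speed; a pose out of reach is approached as far as the arm can. A call with a number of a shift or a turn outside -1 to 1 is refused whole. A call with a gripper value outside its range is refused whole. OPENING is the opening, from -1 (shut) to 1 (fully open), set as the call begins (- or left out, the last holds). The fingers move at their own pace and stop on an object; the grip force is fixed at half the most. Time passes only in rows, so rows that repeat a pose let the fingers close. It gives the time, the measured TCP pose, the force, the opening and the grip force at its end, in the units of the state.
- state(): the state, without advancing time (a new reading comes with each control period).
- optics.grab_frame(name): name is "scene" or "top"; returns the picture (400x640x3 uint8, red, green, blue); there is no depth.
- optics.camera_info(name): a dict with "fx", "fy", "cx", "cy" (pixels), "k1" (the pictures are not rectified: a ray, as slopes to the right and down, at radius r is drawn at 1 + k1 r^2 times it, then the intrinsics apply), "R" (3x3) and "t" (3): a world point X has camera coordinates R X + t. Camera axes: x right, y down, z forward; pixel columns grow to the right and rows downward; lengths in m; the calibration is good to about 2 mm. A picture is of the moment at which its call begins. camera_info takes no time and is no camera call.
- ticket.job_done(): hands the job in; it is judged then, once.
Trained networks look in the newest picture that a camera, given by its name, has taken for a name from the list of things; names that differ only in an ending like _2 or _b are one class to them, and where a whole thing is asked for, a point or a joint stands for the part that bears it (a point fixed in the world has none). Each returns a list of dicts, best first, with "confidence" (0 to 1); they miss things now and then, are a little off and sometimes report something else, mostly with a low value. They report only what shows in the picture. A call takes as long as a camera call.
- nets.boxes_of(camera, name): "bbox" ([centre column, centre row, width, height] in pixels, round what is visible of it).
- nets.outline_of(camera, name): "pixels" (400x640 bool, what is visible of it) and "bbox" ([centre column, centre row, width, height] in pixels, round what is visible of it).
The state is a dict: "time": time; "joint_pos": joint angles; "joint_vel": joint speeds; "joint_efforts": joint torques, N m; "tool_pos": TCP position; "tool_rot": TCP orientation; "contact_force": force on the tool from outside, world axes, zero at the start; "ft_torque": the same for the moment, N m; "gripper_width": opening from 0.0 (shut) to 1.0 (fully open); "grasp_force": force on a finger pad.
Only numpy, scipy, OpenCV 4.12 (cv2) and the standard library are available. Lean on these libraries where they do the work, as an engineer would, in place of code of your own. Each camera call takes 0.05 s, during which the arm holds its last target. There are 200 camera calls.

## Working session

There is one attempt and no reset: what is moved stays moved. The work goes in short steps, Python scripts to look and compute and a shell command to move; the robot and the scene stay as the last step left them, time stands still between calls to the robot, and variables do not carry over. Pictures are saved under pics/ and viewed, at most 10 in all, crops included, and the job is handed in when it is done.

```bash
mkdir -p pics
python3 - <<'E'
from plant import state, optics, nets
import cv2,numpy as np
s=state();print({k:np.round(v,3).tolist() for k,v in s.items()})
for c in("scene","top"):
    im=optics.grab_frame(c);cv2.imwrite(f"pics/{c}0.png",im[:,:,::-1])
    i=optics.camera_info(c);print(c,{k:np.round(v,4).tolist() for k,v in i.items()})
    for n in["test_box","guard","guard_pull","cell_mid","rest","multimeter","marker","kelvin_clip","pouch_cell","mug","tray"]:
        print(n,[(round(d["confidence"],2),np.round(d["bbox"]).tolist()) for d in nets.boxes_of(c,n)[:2]])
E
```

```text
{'time': 0.0, 'joint_pos': [1.047, 0.053, 1.614, -0.0, 1.476, -0.119], 'joint_vel': [-0.001, 0.0, 0.001, 0.001, 0.001, 0.0], 'joint_efforts': [0.001, -39.369, -37.017, -0.0, 0.007, -0.0], 'tool_pos': [0.246, 0.574, 0.23], 'tool_rot': [-0.0, 0.201, 0.98, -0.001], 'contact_force': [-0.568, 0.409, -0.115], 'ft_torque': [-0.017, -0.04, -0.014], 'grasp_force': 0.0, 'gripper_width': 0.999}
scene {'fx': 441.8084, 'fy': 441.8084, 'cx': 325.5949, 'cy': 185.652, 'k1': -0.1132, 'R': [[-0.8549, -0.5188, 0.0045], [-0.2894, 0.4697, -0.8341], [0.4306, -0.7143, -0.5516]], 't': [0.4517, 0.2563, 1.037]}
test_box [(0.97, [268.0, 162.0, 131.0, 144.0])]
guard []
guard_pull []
cell_mid []
rest []
multimeter [(0.71, [397.0, 231.0, 25.0, 14.0])]
marker [(0.54, [360.0, 267.0, 14.0, 36.0])]
kelvin_clip []
pouch_cell []
mug [(0.71, [185.0, 273.0, 47.0, 49.0])]
tray [(0.6, [297.0, 328.0, 145.0, 115.0])]
top {'fx': 492.7557, 'fy': 492.7557, 'cx': 319.0369, 'cy': 198.0997, 'k1': -0.0573, 'R': [[-0.4186, -0.9081, 0.0079], [-0.8705, 0.3987, -0.2886], [0.2589, -0.1276, -0.9574]], 't': [0.1664, 0.5313, 1.4921]}
test_box [(0.77, [274.0, 167.0, 123.0, 121.0])]
guard [(0.85, [289.0, 195.0, 76.0, 54.0]), (0.54, [393.0, 203.0, 30.0, 61.0])]
guard_pull [(0.88, [287.0, 196.0, 78.0, 48.0]), (0.23, [392.0, 203.0, 26.0, 64.0])]
cell_mid [(0.37, [394.0, 203.0, 32.0, 59.0])]
rest [(0.61, [394.0, 203.0, 29.0, 63.0])]
multimeter [(0.8, [337.0, 259.0, 42.0, 34.0]), (0.64, [289.0, 194.0, 78.0, 50.0])]
marker [(0.77, [291.0, 283.0, 31.0, 33.0]), (0.44, [288.0, 196.0, 77.0, 56.0])]
kelvin_clip [(0.6, [290.0, 283.0, 33.0, 32.0]), (0.5, [446.0, 192.0, 35.0, 11.0])]
pouch_cell [(0.67, [434.0, 162.0, 27.0, 31.0])]
mug [(0.86, [173.0, 225.0, 41.0, 29.0])]
tray [(0.86, [227.0, 298.0, 104.0, 105.0])]
```

View pics/scene0.png

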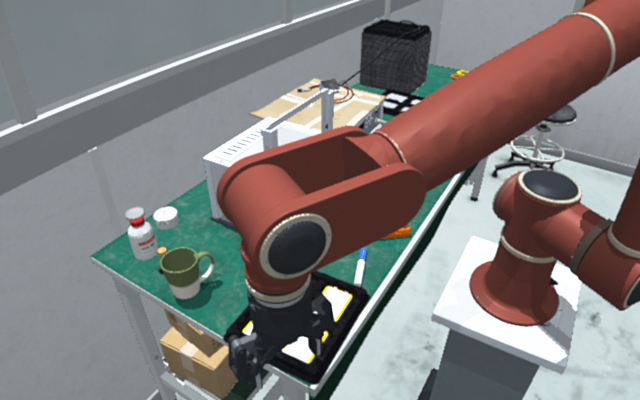

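View pics/top0.png

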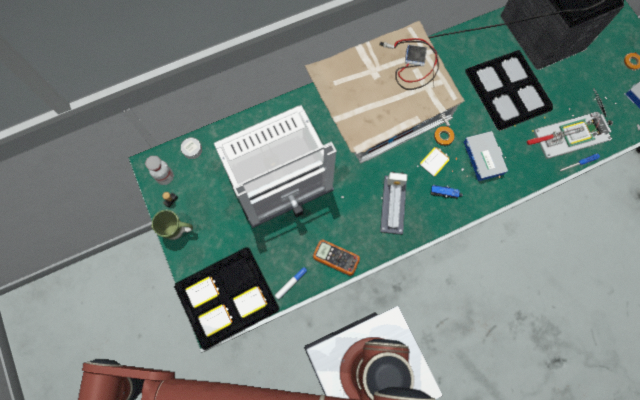

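Run:
```python
import cv2
a=cv2.imread("pics/top0.png")[90:240,215:465]
cv2.imwrite("pics/topcrop.png",cv2.resize(a,None,fx=3.2,fy=3.2,interpolation=cv2.INTER_CUBIC))
a=cv2.imread("pics/scene0.png")[80:260,190:430]
cv2.imwrite("pics/scenecrop.png",cv2.resize(a,None,fx=3.3,fy=3.3,interpolation=cv2.INTER_CUBIC))
```

```text
(no output)
```

View pics/topcrop.png

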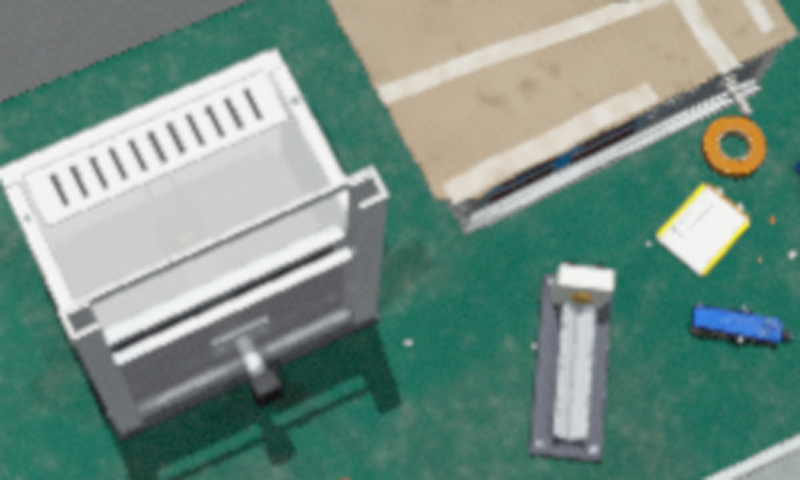

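View pics/scenecrop.png

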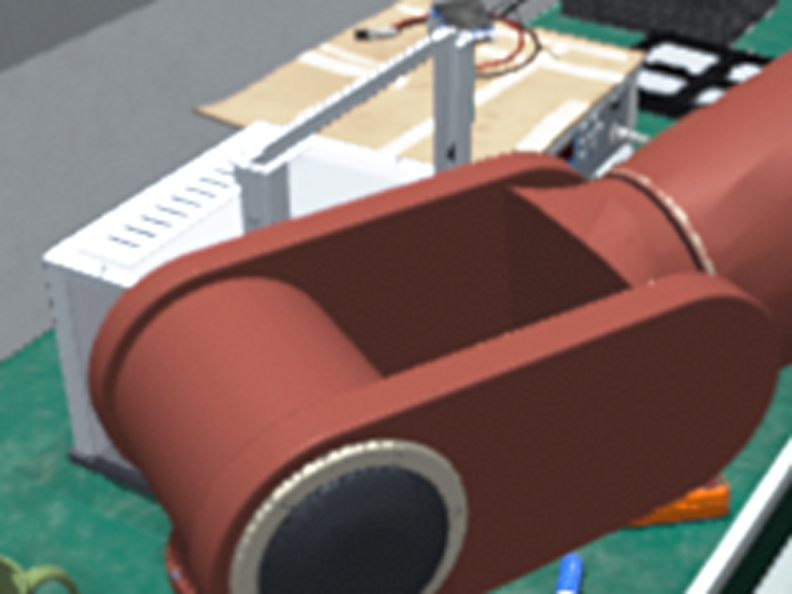

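The top view shows the box with its pull at about px (297,210), its channels, and the rest with its end block at about px (398,180), pointing away from the robot. The arm hides the box in the scene view. I'll fit the poses from corners.

```bash
cat > h.py <<'E'
import numpy as np,cv2
from plant import state,optics,nets
from scipy.optimize import least_squares
from scipy.spatial.transform import Rotation as Ro
def proj(c,P):
    i=optics.camera_info(c);X=np.atleast_2d(P)@np.array(i["R"]).T+i["t"]
    s=X[:,:2]/X[:,2:];s=s*(1+i["k1"]*(s**2).sum(1,keepdims=True))
    return s*[i["fx"],i["fy"]]+[i["cx"],i["cy"]]
def back(c,uv,z):
    i=optics.camera_info(c);d=(np.array(uv,float)-[i["cx"],i["cy"]])/[i["fx"],i["fy"]];s=d.copy()
    for _ in range(20): s=d/(1+i["k1"]*(s@s))
    R=np.array(i["R"]);o=-R.T@i["t"];v=R.T@np.append(s,1);return o+v*(z-o[2])/v[2]
def w(p,L):
    x,y,a=p;L=np.atleast_2d(L);c,s=np.cos(a),np.sin(a)
    return np.c_[x+c*L[:,0]-s*L[:,1],y+s*L[:,0]+c*L[:,1],L[:,2]]
def fit(c,L,uv,p0):
    r=least_squares(lambda p:(proj(c,w(p,L))-uv).ravel(),p0,loss='soft_l1')
    return r.x,np.round(proj(c,w(r.x,L))-uv,1)
def tool():
    s=state();q=s["tool_rot"];return np.array(s["tool_pos"]),Ro.from_quat([q[1],q[2],q[3],q[0]])
def delta(pos,R):
    p,r=tool();print("shift",np.round(r.inv().apply(np.array(pos)-p)/.8,4),"turn",np.round((r.inv()*R).as_rotvec()/1.5,4))
def frame(zdir,ydir):
    z=np.array(zdir,float);z/=np.linalg.norm(z);y=np.array(ydir,float);y-=z*(y@z);y/=np.linalg.norm(y)
    return Ro.from_matrix(np.c_[np.cross(y,z),y,z])
E
python3 - <<'E'
from h import *
C=lambda l:np.array(l)/3.2+[215-.34,90-.34]
i=optics.camera_info("top");print("cam",-np.array(i["R"]).T@i["t"])
b,e=fit("top",np.array([[-.062,0,.114],[-.013,.146,0],[-.013,-.146,0],[-.013,.146,.352],[-.013,-.146,.352]]),C([[263,384],[118,435],[380,318],[75,335],[387,195]]),[.6,.3,.3])
print("box",b,e.tolist())
print("roof back",(proj("top",w(b,[[.23,.15,.2],[.23,-.15,.2],[0,.15,.352]]))-[215,90])*3.2)
r,e=fit("top",np.array([[-.098,.037,.01],[-.098,-.037,.01],[.098,.037,.01],[.087,.028,.072],[.087,-.028,.072],[.06,0,.046]]),C([[531,455],[601,461],[546,278],[560,265],[615,267],[583,298]]),[.6,0,0])
print("rest",r,e.tolist())
for n,u in dict(mm=(337,259),marker=(291,283),clip=(446,192),pouch=(434,162),boxcard=(340,165)).items(): print(n,back("top",u,.02))
print("yaws deg",np.degrees([b[2],r[2]]))
E
```

```text
cam [0.1457904  0.12972721 1.58058836]
box [0.5937033  0.01279918 0.01357456] [[0.7, 1.5], [0.8, 0.0], [-1.4, 0.4], [-2.2, -0.4], [0.7, -1.1]]
roof back [[-11.01761133 161.11670457]
 [275.47506505  39.12113984]
 [ 56.22404003 320.95685207]]
rest [ 0.44851114 -0.29702432 -0.54148474] [[-0.1, -0.5], [0.6, 0.1], [-0.5, -1.4], [0.2, -0.2], [0.1, 1.0], [-0.2, 0.8]]
mm [ 0.3594957  -0.04545696  0.02      ]
marker [0.35101507 0.11882344 0.02      ]
clip [ 0.41052934 -0.47280977  0.02      ]
pouch [ 0.52143949 -0.48751582  0.02      ]
boxcard [ 0.64440196 -0.19161697  0.02      ]
yaws deg [  0.77776514 -31.02479038]
```

```bash
cat >> h.py <<'E'
B=(.5937,.0128,.0136);REST=(.4485,-.2970,-.5415);TH=np.radians(40)
def ori(yaw,th=TH): return frame([np.cos(th)*np.cos(yaw),np.cos(th)*np.sin(yaw),-np.sin(th)],[-np.sin(yaw),np.cos(yaw),0])
def gp(p,R): return np.array(p)+.019*R.apply([0,0,1])   # TCP for grasp point p
E
python3 - <<'E'
from h import *
R=ori(B[2]);delta([.42,.05,.30],R)
print(gp(w(B,[-.062,0,.114])[0],R))
E
```

```text
shift [-0.458  -0.517  -0.0859] turn [-0.1217 -0.573  -0.2609]
[0.54625923 0.01215477 0.10178704]
```

```bash
python3 -m inch '[{"dx":-0.458,"dy":-0.517,"dz":-0.086,"rx":-0.122,"ry":-0.573,"rz":-0.261},{"dx":-0.458,"dy":-0.517,"dz":-0.086,"rx":-0.122,"ry":-0.573,"rz":-0.261},{"dx":-0.458,"dy":-0.517,"dz":-0.086,"rx":-0.122,"ry":-0.573,"rz":-0.261},{"dx":-0.458,"dy":-0.517,"dz":-0.086,"rx":-0.122,"ry":-0.573,"rz":-0.261},{"dx":-0.458,"dy":-0.517,"dz":-0.086,"rx":-0.122,"ry":-0.573,"rz":-0.261}]' 1
python3 - <<'E'
from h import *
R=ori(B[2]);delta([.42,.05,.30],R)
E
```

```text
time: 1.7
tool_pos: [0.3247, 0.338, 0.2633]
tool_rot: [0.337, 0.039, 0.941, 0.003]
contact_force: [0.2, 0.0, 0.4]
gripper_width: 1.005
grasp_force: 0.0
shift [-0.148  -0.3489  0.048 ] turn [-0.0252 -0.1222 -0.0555]
```

```bash
python3 -m inch '[{"dx":-0.148,"dy":-0.349,"dz":0.048,"rx":-0.025,"ry":-0.122,"rz":-0.056},{"dx":-0.148,"dy":-0.349,"dz":0.048,"rx":-0.025,"ry":-0.122,"rz":-0.056},{"dx":-0.148,"dy":-0.349,"dz":0.048,"rx":-0.025,"ry":-0.122,"rz":-0.056},{"dx":-0.148,"dy":-0.349,"dz":0.048,"rx":-0.025,"ry":-0.122,"rz":-0.056},{"dx":-0.148,"dy":-0.349,"dz":0.048,"rx":-0.025,"ry":-0.122,"rz":-0.056}]'
python3 - <<'E'
from h import *
print(np.round(state()["joint_pos"],3))
R=ori(B[2]);delta(gp(w(B,[-.062,0,.22])[0],R),R)
im=optics.grab_frame("scene");cv2.imwrite("pics/s1.png",im[:,:,::-1])
im=optics.grab_frame("top");cv2.imwrite("pics/t1.png",im[:,:,::-1])
E
```

```text
time: 2.2
tool_pos: [0.4373, 0.1403, 0.2899]
tool_rot: [0.414, -0.003, 0.91, -0.002]
contact_force: [-0.2, 0.6, -0.4]
gripper_width: 1.002
grasp_force: 0.0
[ 0.274 -1.01   2.411 -0.262  0.922 -1.235]
shift [-0.0108 -0.16    0.1703] turn [-0.008  -0.012  -0.0009]
```

View pics/s1.png

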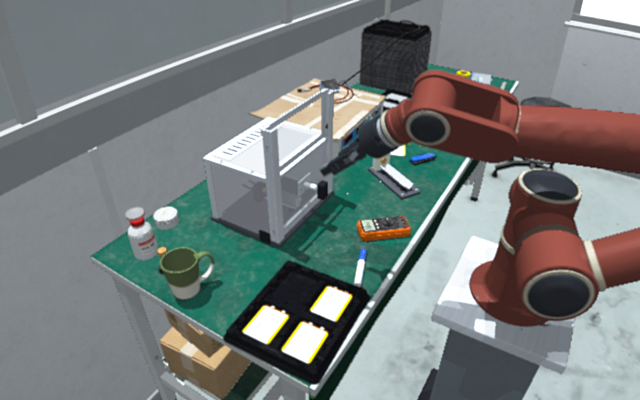

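The scene view shows the box unobstructed: pull near px (322,189), left channel foot near (267,237), and rest near (393,178). I'll check the fits against this second camera.

Run:
```python
from h import *
im=cv2.imread("pics/s1.png")
L=[[-.013,.146,0],[-.013,.146,.352],[-.013,-.146,.352],[-.073,.014,.138],[-.073,.014,.09],[-.073,-.014,.138],[-.073,-.014,.09]]
M=[[-.098,.037,.01],[-.098,-.037,.01],[.098,.037,.01],[.065,.028,.072],[.065,-.028,.072],[.06,0,.046]]
x0,y0=220,80;k=4
big=cv2.resize(im[y0:y0+150,x0:x0+200],None,fx=k,fy=k,interpolation=cv2.INTER_CUBIC)
for u in np.r_[proj("scene",w(B,L)),proj("scene",w(REST,M))]:
    cv2.drawMarker(big,tuple(int(v) for v in ((u-[x0,y0]+.5)*k)),(0,0,255),cv2.MARKER_CROSS,12,1)
cv2.imwrite("pics/s1c.png",big)
```

```text
(no output)
```

View pics/s1c.png

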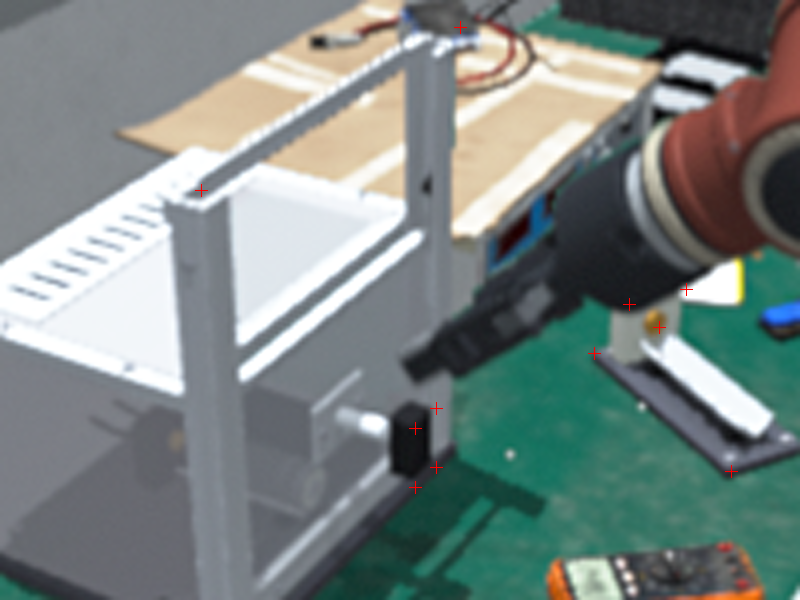

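Rest markers agree to about 1.5 px. The box's pull sits about 2 px off its markers, so I'll refine it with the pull's dark silhouette in both views.

Run:
```python
from h import *
T0=cv2.imread("pics/top0.png");S=cv2.imread("pics/s1.png")
def blob(im,c):
    x,y=c;w_=14;g=im[y-w_:y+w_,x-w_:x+w_].max(2);n,l,st,ce=cv2.connectedComponentsWithStats((g<60).astype(np.uint8))
    i=1+np.argmin(np.hypot(*(ce[1:]-w_).T)-st[1:,4]*.05);print(st[i],ce[i]);x0,y0,ww,hh,a=st[i];return np.array([x0,y0,x0+ww-1,y0+hh-1])+[x-w_,y-w_]*2
bs=blob(S,(322,189));bt=blob(T0,(297,210));print(bs,bt)
cor=np.array([[i*.011,j*.014,k*.024] for i in(-1,1) for j in(-1,1) for k in(-1,1)])
def bb(c,p): u=proj(c,np.array(p)+cor);return np.r_[u.min(0)+.5,u.max(0)-.5]
p0=w(B,[-.062,0,.114])[0]
for nm,f in dict(scene=lambda p:bb("scene",p)-bs,top=lambda p:bb("top",p)-bt,both=lambda p:np.r_[bb("scene",p)-bs,bb("top",p)-bt]).items():
    r=least_squares(lambda q:f([*q,.114]),p0[:2]);print(nm,r.x,np.round(r.fun,1))
r=least_squares(lambda p:np.r_[bb("scene",p)-bs,bb("top",p)-bt],p0);print("free z",r.x,np.round(r.fun,1),p0)
print(optics.camera_info("scene")["t"])
```

```text
[ 10   6  16  22 186] [15.09677419 16.29032258]
[  0   6  28  21 212] [13.88207547 17.07075472]
[318 181 333 202] [283 202 310 222]
scene [0.52208655 0.01203143] [ 1.7 -0.  -1.8  0.1]
top [0.53048575 0.01628333] [ 8.   3.5 -8.2 -3.5]
both [0.52565017 0.0137592 ] [ 0.3 -0.1 -3.2  0.   9.4  4.6 -6.9 -2.5]
free z [0.52460936 0.01502684 0.116803  ] [ 0.3 -0.7 -3.1 -0.5  9.1  4.8 -7.1 -2.2] [0.53170573 0.01195683 0.114     ]
[0.45174445 0.25633522 1.03695332]
```

Run:
```python
from h import *
bs=np.array([392,405,430,478])/4+[220,80]*2-.5; bt=np.array([245,362,284,402])/3.2+[215,90]*2-.5
cor=np.array([[i*.011,j*.014,k*.024] for i in(-1,1) for j in(-1,1) for k in(-1,1)])
def bb(c,p): u=proj(c,np.array(p)+cor);return np.r_[u.min(0),u.max(0)]
p0=w(B,[-.062,0,.114])[0]
for nm,f in dict(scene=lambda p:bb("scene",p)-bs,top=lambda p:bb("top",p)-bt,both=lambda p:np.r_[bb("scene",p)-bs,bb("top",p)-bt]).items():
    r=least_squares(lambda q:f([*q,.114]),p0[:2]);print(nm,r.x,np.round(r.fun,1))
print(p0)
# joint box fit
C=lambda l:np.array(l)/3.2+[215-.34,90-.34]
Lt=np.array([[-.013,.146,0],[-.013,-.146,0],[-.013,.146,.352],[-.013,-.146,.352]]);ut=C([[118,435],[380,318],[75,335],[387,195]])
r=least_squares(lambda p:np.r_[(proj("top",w(p,Lt))-ut).ravel(),bb("scene",w(p,[-.062,0,.114])[0])-bs,bb("top",w(p,[-.062,0,.114])[0])-bt],B,loss='soft_l1')
print("box",r.x,np.round(r.fun,1),w(r.x,[-.062,0,.114]))
u=proj("scene",w(r.x,[[-.0025,y,z] for y in(.12,-.12) for z in (.014,)]+[[-.013,.12,.352],[-.013,.146,.352],[.013,.146,.352],[-.013,-.146,.352],[-.013,-.12,.352],[-.15,0,0]]));print(((u-[220,80]+.5)*4).round())
```

```text
scene [0.53387623 0.00932147] [-1.5 -2.   1.5  1.8]
top [0.53860808 0.01006857] [ 0.2 -0.8 -0.2  0.8]
both [0.53610421 0.00924808] [-2.2 -2.2  0.8  1.5  0.8 -0.2  0.3  1.4]
[0.53170573 0.01195683 0.114     ]
box [0.59475703 0.01235975 0.01692626] [ 0.8 -0.2 -1.5 -0.  -2.1 -0.7  0.6 -1.7 -1.5 -1.5  1.5  2.3  0.6  1.1
  0.2  2.6] [[0.53276591 0.01131037 0.114     ]]
[[244. 626.]
 [424. 453.]
 [229. 172.]
 [202. 190.]
 [164. 180.]
 [459.  27.]
 [440.  39.]
 [520. 616.]]
```

```bash
sed -i 's/^B=(.*;REST/B=(.5965,.011,.015);REST/' h.py
python3 - <<'E'
from h import *
R=ori(B[2]);delta(gp([.536,.010,.22],R),R);print("down .106:",np.round(R.inv().apply([0,0,-.106])/.8,4))
E
```

```text
shift [-0.0121 -0.1509  0.176 ] turn [-0.0183 -0.0106 -0.0093]
down .106: [ 0.1015 -0.      0.0852]
```

```bash
python3 -m inch '[{"dx":-0.012,"dy":-0.151,"dz":0.08,"rx":-0.018,"ry":-0.011,"rz":-0.009},{"dx":-0.012,"dy":-0.151,"dz":0.08,"rx":-0.018,"ry":-0.011,"rz":-0.009},{"dx":-0.012,"dy":-0.151,"dz":0.176,"rx":-0.018,"ry":-0.011,"rz":-0.009},{"dx":-0.012,"dy":-0.151,"dz":0.176,"rx":-0.018,"ry":-0.011,"rz":-0.009},{"dx":-0.012,"dy":-0.151,"dz":0.176,"rx":-0.018,"ry":-0.011,"rz":-0.009}]'
python3 - <<'E'
from h import *
R=ori(B[2]);delta(gp([.536,.010,.114],R),R)
E
```

```text
time: 2.8
tool_pos: [0.5489, 0.0187, 0.1989]
tool_rot: [0.417, -0.013, 0.909, 0.007]
contact_force: [-1.0, -0.2, -0.6]
gripper_width: 0.999
grasp_force: 0.0
shift [ 0.0908 -0.011   0.0806] turn [ 0.0084 -0.0085  0.0045]
```

```bash
python3 -m inch '[{"dx":0.045,"dy":-0.011,"dz":0.04},{"dx":0.091,"dy":-0.011,"dz":0.081},{"dx":0.091,"dy":-0.011,"dz":0.081},{"dx":0.091,"dy":-0.011,"dz":0.081},{"dx":0.091,"dy":-0.011,"dz":0.081}]'
python3 - <<'E'
from h import *
R=ori(B[2]);delta(gp([.536,.010,.114],R),R)
for c in("scene","top"):
    im=optics.grab_frame(c);cv2.imwrite(f"pics/{c}2.png",im[:,:,::-1])
a=cv2.imread("pics/scene2.png")[130:220,280:370];b=cv2.imread("pics/top2.png")[160:250,245:335]
cv2.imwrite("pics/p2.png",cv2.resize(np.hstack([a,b]),None,fx=4.4,fy=4.4,interpolation=cv2.INTER_CUBIC))
E
```

```text
shift [ 0.0908 -0.011   0.0806] turn [ 0.0084 -0.0085  0.0045]validation failed for argument at $[0]...
```

View pics/p2.png

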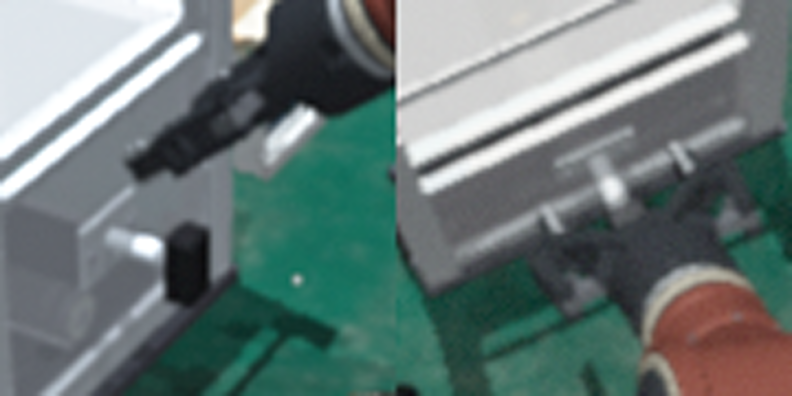

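The move was refused because rows need all six numbers. The picture shows the open fingers straddling the pull's line from above, pull at about px (322,190) in the scene view. Going down.

```bash
python3 -m inch '[{"dx":0.045,"dy":-0.011,"dz":0.04,"rx":0,"ry":0,"rz":0},{"dx":0.091,"dy":-0.011,"dz":0.081,"rx":0.008,"ry":-0.008,"rz":0.005},{"dx":0.091,"dy":-0.011,"dz":0.081,"rx":0.008,"ry":-0.008,"rz":0.005},{"dx":0.091,"dy":-0.011,"dz":0.081,"rx":0.008,"ry":-0.008,"rz":0.005},{"dx":0.091,"dy":-0.011,"dz":0.081,"rx":0.008,"ry":-0.008,"rz":0.005}]'
python3 - <<'E'
from h import *
R=ori(B[2]);delta(gp([.536,.010,.114],R),R);print(np.round(state()["contact_force"],1))
E
```

```text
time: 3.4
tool_pos: [0.5548, 0.012, 0.1142]
tool_rot: [0.431, -0.009, 0.902, 0.003]
contact_force: [-0.3, -0.2, 0.8]
gripper_width: 1.001
grasp_force: 0.0
shift [ 0.0154 -0.0021  0.0056] turn [0.0009 0.0123 0.0032]
[-0.3 -0.2  0.8]
```

```bash
Z='"rx":0,"ry":0,"rz":0'; python3 -m inch '[{"dx":0,"dy":0,"dz":0,"rx":0,"ry":0,"rz":0},{"dx":0,"dy":0,"dz":0,"rx":0,"ry":0,"rz":0}]'
python3 - <<'E'
from h import *
R=ori(B[2]);delta(gp([.536,.010,.114],R),R)
E
python3 -m inch '[{"dx":0,"dy":0,"dz":0,"rx":0,"ry":0,"rz":0},{"dx":0,"dy":0,"dz":0,"rx":0,"ry":0,"rz":0},{"dx":0,"dy":0,"dz":0,"rx":0,"ry":0,"rz":0},{"dx":0,"dy":0,"dz":0,"rx":0,"ry":0,"rz":0},{"dx":0,"dy":0,"dz":0,"rx":0,"ry":0,"rz":0}]' -1
python3 -m inch '[{"dx":0,"dy":0,"dz":0,"rx":0,"ry":0,"rz":0},{"dx":0,"dy":0,"dz":0,"rx":0,"ry":0,"rz":0},{"dx":0,"dy":0,"dz":0,"rx":0,"ry":0,"rz":0},{"dx":0,"dy":0,"dz":0,"rx":0,"ry":0,"rz":0}]'
```

```text
time: 3.6
tool_pos: [0.5541, 0.0116, 0.1127]
tool_rot: [0.43, -0.009, 0.903, 0.003]
contact_force: [0.1, 0.0, -0.4]
gripper_width: 0.998
grasp_force: 0.0
shift [ 0.0134 -0.0016  0.0051] turn [0.0006 0.0111 0.0026]
time: 4.1
tool_pos: [0.5523, 0.0118, 0.1087]
tool_rot: [0.427, -0.008, 0.904, 0.003]
contact_force: [-10.4, -1.0, 5.5]
gripper_width: 0.322
grasp_force: 58.1
time: 4.5
tool_pos: [0.5523, 0.0118, 0.1087]
tool_rot: [0.427, -0.008, 0.904, 0.003]
contact_force: [-9.1, -1.0, 6.4]
gripper_width: 0.321
grasp_force: 58.1
```

```bash
python3 -m inch '[{"dx":-0.012,"dy":0,"dz":-0.011,"rx":0,"ry":0,"rz":0},{"dx":-0.029,"dy":0,"dz":-0.025,"rx":0,"ry":0,"rz":0},{"dx":-0.048,"dy":0,"dz":-0.041,"rx":0,"ry":0,"rz":0},{"dx":-0.067,"dy":0,"dz":-0.057,"rx":0,"ry":0,"rz":0},{"dx":-0.086,"dy":0,"dz":-0.073,"rx":0,"ry":0,"rz":0}]'
python3 -m inch '[{"dx":-0.01,"dy":0,"dz":-0.008,"rx":0,"ry":0,"rz":0},{"dx":-0.019,"dy":0,"dz":-0.016,"rx":0,"ry":0,"rz":0},{"dx":-0.023,"dy":0,"dz":-0.019,"rx":0,"ry":0,"rz":0},{"dx":-0.023,"dy":0,"dz":-0.019,"rx":0,"ry":0,"rz":0}]'
```

```text
time: 5.0
tool_pos: [0.5521, 0.0117, 0.2011]
tool_rot: [0.429, -0.008, 0.903, 0.003]
contact_force: [25.3, 4.0, -6.2]
gripper_width: 0.319
grasp_force: 65.0
time: 5.4
tool_pos: [0.5522, 0.0118, 0.2248]
tool_rot: [0.429, -0.008, 0.903, 0.003]
contact_force: [19.9, 1.7, -4.7]
gripper_width: 0.314
grasp_force: 65.9
```

```bash
python3 -m inch '[{"dx":-0.006,"dy":0,"dz":-0.001,"rx":0,"ry":0,"rz":0},{"dx":-0.012,"dy":0,"dz":-0.005,"rx":0,"ry":0,"rz":0},{"dx":-0.012,"dy":0,"dz":-0.005,"rx":0,"ry":0,"rz":0}]'
python3 -m inch '[{"dx":-0.005,"dy":0,"dz":-0.004,"rx":0,"ry":0,"rz":0},{"dx":-0.005,"dy":0,"dz":-0.004,"rx":0,"ry":0,"rz":0}]'
```

```text
time: 5.7
tool_pos: [0.5522, 0.0119, 0.2291]
tool_rot: [0.424, -0.008, 0.906, 0.003]
contact_force: [-7.9, -4.2, -5.1]
gripper_width: 0.32
grasp_force: 68.6
time: 5.9
tool_pos: [0.5522, 0.0119, 0.2345]
tool_rot: [0.424, -0.008, 0.906, 0.003]
contact_force: [-10.6, -3.5, -4.9]
gripper_width: 0.321
grasp_force: 68.9
```

```bash
python3 -m inch '[{"dx":-0.004,"dy":0,"dz":-0.005,"rx":0,"ry":0,"rz":0},{"dx":-0.004,"dy":0,"dz":-0.005,"rx":0,"ry":0,"rz":0}]' | sed -n '2p;4p'
python3 -m inch '[{"dx":-0.005,"dy":0,"dz":-0.004,"rx":0,"ry":0,"rz":0},{"dx":-0.005,"dy":0,"dz":-0.004,"rx":0,"ry":0,"rz":0}]'| sed -n '2p;4p'
python3 -m inch '[{"dx":-0.005,"dy":0,"dz":-0.004,"rx":0,"ry":0,"rz":0},{"dx":-0.005,"dy":0,"dz":-0.004,"rx":0,"ry":0,"rz":0}]'| sed -n '2p;4p'
```

```text
tool_pos: [0.5522, 0.0119, 0.2421]
contact_force: [-3.9, -4.3, -4.4]
tool_pos: [0.5522, 0.0119, 0.2471]
contact_force: [-6.1, -3.6, -4.4]
tool_pos: [0.5522, 0.0119, 0.2517]
contact_force: [-6.4, -4.4, -7.2]
```

```bash
python3 -m inch '[{"dx":-0.004,"dy":0,"dz":-0.004,"rx":0,"ry":0,"rz":0},{"dx":-0.004,"dy":0,"dz":-0.004,"rx":0,"ry":0,"rz":0}]' | sed -n '2p;4p'
python3 -m inch '[{"dx":-0.005,"dy":0,"dz":-0.004,"rx":0,"ry":0,"rz":0},{"dx":-0.005,"dy":0,"dz":-0.004,"rx":0,"ry":0,"rz":0}]'| sed -n '2p;4p'
```

```text
tool_pos: [0.5522, 0.0118, 0.2565]
contact_force: [2.2, -4.0, -8.9]
tool_pos: [0.5522, 0.0119, 0.2609]
contact_force: [3.1, -3.4, -9.8]
```

```bash
python3 -m inch '[{"dx":-0.005,"dy":0,"dz":-0.004,"rx":0,"ry":0,"rz":0},{"dx":-0.005,"dy":0,"dz":-0.004,"rx":0,"ry":0,"rz":0}]' | sed -n '2p;4p'
python3 -m inch '[{"dx":-0.003,"dy":0,"dz":-0.002,"rx":0,"ry":0,"rz":0},{"dx":-0.003,"dy":0,"dz":-0.002,"rx":0,"ry":0,"rz":0}]'| sed -n '2p;4p'
```

```text
tool_pos: [0.5522, 0.0118, 0.2663]
contact_force: [-1.4, -4.7, -9.3]
tool_pos: [0.5522, 0.0119, 0.2684]
contact_force: [-0.9, -4.6, -11.6]
```

```bash
python3 -m inch '[{"dx":-0.002,"dy":0,"dz":-0.002,"rx":0,"ry":0,"rz":0},{"dx":-0.002,"dy":0,"dz":-0.002,"rx":0,"ry":0,"rz":0}]' | sed -n '2p;4p'
python3 -m inch '[{"dx":0.002,"dy":0,"dz":0.002,"rx":0,"ry":0,"rz":0},{"dx":0.002,"dy":0,"dz":0.002,"rx":0,"ry":0,"rz":0},{"dx":0.002,"dy":0,"dz":0.002,"rx":0,"ry":0,"rz":0}]'| sed -n '2p;4p'
```

```text
tool_pos: [0.5522, 0.0119, 0.2711]
contact_force: [2.4, -4.3, -12.5]
tool_pos: [0.5522, 0.0119, 0.2701]
contact_force: [-12.0, -5.6, -5.5]
```

```bash
python3 -m inch '[{"dx":0.003,"dy":0,"dz":0.001,"rx":0,"ry":0,"rz":0},{"dx":0.003,"dy":0,"dz":0.001,"rx":0,"ry":0,"rz":0},{"dx":0.003,"dy":0,"dz":0.001,"rx":0,"ry":0,"rz":0}]'| sed -n '2p;4p'
```

```text
tool_pos: [0.5523, 0.0119, 0.2699]
contact_force: [-5.4, -3.8, -5.4]
```

```bash
python3 -m inch '[{"dx":0.002,"dy":0,"dz":0.001,"rx":0,"ry":0,"rz":0},{"dx":0.002,"dy":0,"dz":0.001,"rx":0,"ry":0,"rz":0},{"dx":0.002,"dy":0,"dz":0.001,"rx":0,"ry":0,"rz":0},{"dx":0.002,"dy":0,"dz":0.001,"rx":0,"ry":0,"rz":0},{"dx":0.002,"dy":0,"dz":0.001,"rx":0,"ry":0,"rz":0}]'| sed -n '2p;4p'
```

```text
tool_pos: [0.5523, 0.0118, 0.2696]
contact_force: [-6.6, -3.5, -2.7]
```

```bash
python3 -m inch '[{"dx":0.003,"dy":0,"dz":0.002,"rx":0,"ry":0,"rz":0},{"dx":0.003,"dy":0,"dz":0.002,"rx":0,"ry":0,"rz":0},{"dx":0.003,"dy":0,"dz":0.002,"rx":0,"ry":0,"rz":0},{"dx":0.003,"dy":0,"dz":0.002,"rx":0,"ry":0,"rz":0},{"dx":0.003,"dy":0,"dz":0.002,"rx":0,"ry":0,"rz":0}]'| sed -n '2p;4p'
```

```text
tool_pos: [0.5524, 0.0118, 0.268]
contact_force: [-10.0, -3.6, 0.0]
```

```bash
python3 -m inch '[{"dx":0,"dy":0,"dz":0.001,"rx":0,"ry":0,"rz":0},{"dx":0,"dy":0,"dz":0.001,"rx":0,"ry":0,"rz":0},{"dx":0.0,"dy":0,"dz":0.001,"rx":0,"ry":0,"rz":0},{"dx":0.0,"dy":0,"dz":0.001,"rx":0,"ry":0,"rz":0}]'| sed -n '2p;4p'
```

```text
tool_pos: [0.5524, 0.0119, 0.2668]
contact_force: [-18.3, -4.0, 2.2]
```

```bash
python3 -m inch '[{"dx":0,"dy":0,"dz":0,"rx":0,"ry":0,"rz":0},{"dx":0,"dy":0,"dz":0,"rx":0,"ry":0,"rz":0},{"dx":0,"dy":0,"dz":0,"rx":0,"ry":0,"rz":0},{"dx":0,"dy":0,"dz":0,"rx":0,"ry":0,"rz":0}]' 0.1
python3 - <<'E'
from h import *
R=ori(B[2]);delta(state()["tool_pos"],R)
for c in("scene","top"):
    im=optics.grab_frame(c);cv2.imwrite(f"pics/{c}3.png",im[:,:,::-1])
a=cv2.imread("pics/scene3.png")[100:250,200:360];b=cv2.imread("pics/top3.png")[120:270,215:375]
cv2.imwrite("pics/p3.png",cv2.resize(np.hstack([a,b]),None,fx=2.5,fy=2.5,interpolation=cv2.INTER_CUBIC))
for c in("scene","top"):
  for n in("cell_mid","guard_pull"):print(c,n,[(round(d["confidence"],2),np.round(d["bbox"]).tolist()) for d in nets.boxes_of(c,n)[:2]])
print(proj("scene",w(B,[[-.062,0,.272],[.018,0,.046],[.068,0,.046]])))
E
```

```text
time: 9.9
tool_pos: [0.5527, 0.0119, 0.2652]
tool_rot: [0.429, -0.008, 0.903, 0.003]
contact_force: [-0.9, -0.0, -0.5]
gripper_width: 0.554
grasp_force: 0.0
shift [0. 0. 0.] turn [0.0008 0.0091 0.002 ]
scene cell_mid [(0.55, [294.0, 200.0, 17.0, 17.0]), (0.37, [384.0, 228.0, 55.0, 28.0])]
scene guard_pull [(0.87, [300.0, 134.0, 59.0, 100.0])]
top cell_mid [(0.36, [286.0, 177.0, 88.0, 62.0])]
top guard_pull [(0.83, [285.0, 177.0, 87.0, 61.0])]
[[321.93714354 137.75611943]
 [298.01330988 201.47061414]
 [283.71149373 196.37286426]]
```

View pics/p3.png

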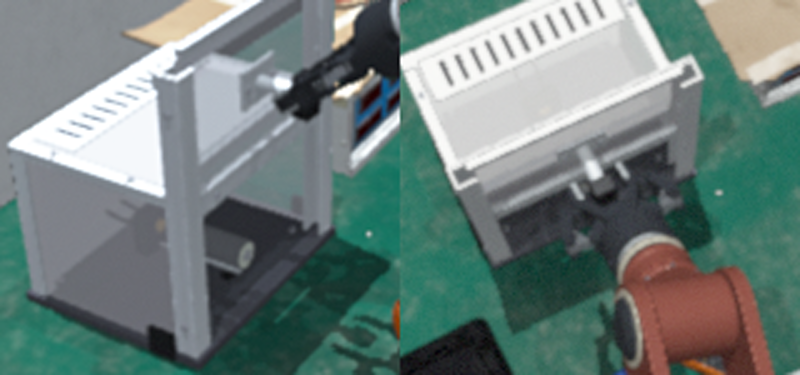

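The guard stands open alone, pull still between the loosened fingers. The cell's white ring end shows in the scene view at about px (297,203), against a predicted (298,201.5). Backing off along the tool axis.

```bash
python3 -m inch '[{"dx":0,"dy":0,"dz":-0.04,"rx":0,"ry":0,"rz":0},{"dx":0,"dy":0,"dz":-0.085,"rx":0,"ry":0,"rz":0},{"dx":0,"dy":0,"dz":-0.085,"rx":0,"ry":0,"rz":0}]' 1
python3 - <<'E'
from h import *
print(np.round(state()["joint_pos"],3))
R=ori(B[2])
for p in([.50,.012,.10],gp(w(B,[.05,0,.049])[0],R)):print(p);delta(p,R)
print("scene check", back("scene",[297.2,202.8],.046))
E
```

```text
time: 10.5
tool_pos: [0.4993, 0.0107, 0.3133]
tool_rot: [0.433, -0.008, 0.902, 0.002]
contact_force: [0.2, 0.2, 1.6]
gripper_width: 0.998
grasp_force: 0.0
[-0.24  -0.946  2.36   0.26   0.866 -1.907]
[0.5, 0.012, 0.1]
shift [0.2074 0.0027 0.1675] turn [-0.0007  0.0147  0.0028]
[0.66104758 0.01196829 0.03678704]
shift [ 0.1431 -0.0005  0.374 ] turn [-0.0007  0.0147  0.0028]
scene check [0.61279728 0.01790453 0.046     ]
```

```bash
python3 -m inch '[{"dx":0.042,"dy":0,"dz":0.033,"rx":0,"ry":0.003,"rz":0},{"dx":0.083,"dy":0,"dz":0.067,"rx":0,"ry":0.006,"rz":0},{"dx":0.125,"dy":0,"dz":0.1,"rx":0,"ry":0.009,"rz":0},{"dx":0.167,"dy":0,"dz":0.134,"rx":0,"ry":0.012,"rz":0},{"dx":0.207,"dy":0.002,"dz":0.167,"rx":0,"ry":0.015,"rz":0.002}]'
python3 - <<'E'
from h import *
print(np.round(state()["joint_pos"],3))
R=ori(B[2])
for p in([.50,.012,.10],gp(w(B,[.05,0,.049])[0],R)):print(p);delta(p,R)
E
```

```text
time: 11.0
tool_pos: [0.499, 0.0122, 0.0922]
tool_rot: [0.417, -0.007, 0.909, 0.003]
contact_force: [2.0, 0.4, -1.5]
gripper_width: 1.001
grasp_force: 0.0
[-0.23  -0.662  2.584  0.474  0.416 -2.171]
[0.5, 0.012, 0.1]
shift [-0.0082 -0.0002 -0.0054] turn [ 0.0003 -0.0086 -0.0001]
[0.66104758 0.01196829 0.03678704]
shift [-0.0797 -0.0034  0.1987] turn [ 0.0003 -0.0086 -0.0001]
```

```bash
cat > kin.py <<'E'
from h import *
D=[([1.047,.053,1.613,0,1.476,-.119],[.246,.574,.2305],[0,.201,.98,-.001]),([.274,-1.01,2.411,-.262,.922,-1.235],[.4373,.1403,.2899],[.414,-.003,.910,-.002]),
([-.24,-.946,2.36,.26,.866,-1.907],[.4993,.0107,.3133],[.433,-.008,.902,.002]),([-.23,-.662,2.584,.474,.416,-2.171],[.499,.0122,.0922],[.417,-.007,.909,.003])]
def fk(P,q):
    h,a1,lat,L1,e,L2,L3,l2,yo=P;r=lambda ax,t:Ro.from_euler(ax,t)
    A=r('z',q[0]);E=r('y',q[1]+q[2]);W=A*E*r('z',q[3])*r('y',q[4])
    p=A.apply([a1,lat,h])+(A*r('y',q[1])).apply([0,0,L1])+(A*E).apply([e,l2,L2])+W.apply([0,0,L3])
    return p,W*r('z',q[5]+yo)
def qR(q): return Ro.from_quat([q[1],q[2],q[3],q[0]])
def res(P):
    o=[]
    for q,p,rt in D:
        a,R=fk(P,q);o+=list(a-p)+list(.3*(R.inv()*qR(rt)).as_rotvec())
    return np.array(o)
best=min((least_squares(res,[.2,0,y,.4,0,.4,.25,0,yo]) for y in(-.1,0,.1) for yo in(0,np.pi/2,-np.pi/2,np.pi)),key=lambda r:r.cost)
P=best.x
LO=np.array([-3.01,-1.01,.06,-1.02,.09,-3.14]);HI=np.array([3.01,2.22,2.58,4.17,2.62,3.14])
def ik(pos,R,q0):
    def f(q): a,Q=fk(P,q);return np.r_[a-pos,.3*(Q.inv()*R).as_rotvec()]
    return min((least_squares(f,np.clip(q,LO+.01,HI-.01),bounds=(LO,HI)) for q in (q0,np.array([q0[0],-.3,2.3,.4,.8,q0[5]]),np.array([-.7,-.3,2.3,.3,1,-2]))),key=lambda r:r.cost)
E
python3 - <<'E'
from kin import *
print(np.round(P,4));print(np.round(res(P)*1000,1))
q0=np.array(state()["joint_pos"])
for deg in(40,45,50):
  th=np.radians(deg)
  for g in(.05,.066):
    R=ori(B[2],th);r=ik(gp(w(B,[g,0,.049])[0],R),R,q0);print(deg,g,"box",np.round(r.x,2),round(1e3*np.sqrt(2*r.cost),1))
    for xr in(0,-.04):
        off=g-.066;R2=ori(REST[2],th);r=ik(gp(w(REST,[.01+off+xr,0,.049])[0],R2),R2,q0);print("   rest",xr,np.round(r.x,2),round(1e3*np.sqrt(2*r.cost),1))
        r=ik(gp(w(REST,[.01+off+xr,0,.12])[0],R2),R2,q0);print("   up",xr,np.round(r.x,2),round(1e3*np.sqrt(2*r.cost),1))
E
```

```text
[ 2.3790e-01 -5.0000e-04  5.4392e+00  4.2560e-01  9.5300e-02  6.0990e-01
  2.7930e-01 -5.3650e+00  1.5708e+00]
[-0.2  0.   0.2  0.5 -0.1 -0.1  0.1 -0.1  0.1 -0.4  0.2  0.1 -0.  -0.1
 -0.2  0.1 -0.2  0.2  0.1  0.1 -0.1  0.2 -0.  -0.2]
40 0.05 box [-0.15  0.04  2.19  1.19  0.13 -2.86] 0.0
   rest 0 [-0.84 -0.28  2.47  1.15  0.25 -2.9 ] 0.0
   up 0 [-0.84 -0.49  2.46  0.63  0.39 -2.36] 0.0
   rest -0.04 [-0.88 -0.44  2.57  1.02  0.3  -2.79] 0.0
   up -0.04 [-0.88 -0.67  2.56  0.59  0.47 -2.33] 0.0
40 0.066 box [-0.14  0.07  2.15  1.17  0.13 -2.83] 0.0
   rest 0 [-0.82 -0.23  2.43  1.19  0.23 -2.93] 0.0
   up 0 [-0.82 -0.42  2.42  0.65  0.36 -2.37] 0.0
   rest -0.04 [-0.86 -0.37  2.53  1.08  0.28 -2.84] 0.0
   up -0.04 [-0.86 -0.59  2.52  0.61  0.43 -2.34] 0.0
45 0.05 box [-0.14  0.03  2.15  0.57  0.21 -2.24] 0.0
   rest 0 [-0.82 -0.28  2.43  0.73  0.3  -2.48] 0.0
   up 0 [-0.82 -0.46  2.41  0.45  0.47 -2.18] 0.0
   rest -0.04 [-0.86 -0.43  2.53  0.69  0.36 -2.46] 0.0
   up -0.04 [-0.86 -0.63  2.51  0.44  0.55 -2.18] 0.0
45 0.066 box [-0.14  0.07  2.12  0.55  0.21 -2.22] 0.0
   rest 0 [-0.81 -0.23  2.39  0.74  0.28 -2.48] 0.0
   up 0 [-0.81 -0.41  2.38  0.45  0.44 -2.18] 0.0
   rest -0.04 [-0.84 -0.37  2.49  0.71  0.33 -2.47] 0.0
   up -0.04 [-0.84 -0.56  2.47  0.45  0.51 -2.18] 0.0
50 0.05 box [-0.14  0.04  2.11  0.32  0.31 -1.99] 0.0
   rest 0 [-0.81 -0.27  2.39  0.48  0.38 -2.23] 0.0
   up 0 [-0.81 -0.43  2.37  0.33  0.55 -2.06] 0.0
   rest -0.04 [-0.84 -0.41  2.49  0.48  0.43 -2.24] 0.0
   up -0.04 [-0.84 -0.59  2.46  0.34  0.62 -2.08] 0.0
50 0.066 box [-0.13  0.08  2.07  0.31  0.31 -1.98] 0.0
   rest 0 [-0.8  -0.22  2.35  0.48  0.37 -2.22] 0.0
   up 0 [-0.8  -0.38  2.33  0.33  0.53 -2.05] 0.0
   rest -0.04 [-0.83 -0.35  2.45  0.48  0.41 -2.24] 0.0
   up -0.04 [-0.83 -0.53  2.42  0.33  0.59 -2.07] 0.0
```

```bash
sed -i 's/radians(40)/radians(43)/' h.py
python3 - <<'E'
from h import *
R=ori(B[2]);t=gp(w(B,[.052,0,.049])[0],R)
for p in([.58,.012,.075],t):print(p);delta(p,R)
E
```

```text
[0.58, 0.012, 0.075]
shift [-0.0498 -0.0018  0.0907] turn [ 0.0003  0.0264 -0.0001]
[0.66238831 0.0119884  0.03604203]
shift [-0.0801 -0.0034  0.2006] turn [ 0.0003  0.0264 -0.0001]
```

```bash
python3 -m inch '[{"dx":-0.025,"dy":-0.001,"dz":0.045,"rx":0,"ry":0.013,"rz":0},{"dx":-0.05,"dy":-0.002,"dz":0.091,"rx":0,"ry":0.026,"rz":0},{"dx":-0.05,"dy":-0.002,"dz":0.091,"rx":0,"ry":0.026,"rz":0}]'
python3 - <<'E'
from h import *
R=ori(B[2]);t=gp(w(B,[.052,0,.049])[0],R)
for p in(t,):print(p);delta(p,R)
E
```

```text
time: 11.3
tool_pos: [0.5814, 0.0121, 0.0703]
tool_rot: [0.394, -0.007, 0.919, 0.004]
contact_force: [-1.0, 0.3, 0.2]
gripper_width: 1.003
grasp_force: 0.0
[0.66238831 0.0119884  0.03604203]
shift [-0.0387 -0.0018  0.1029] turn [ 0.0014 -0.0066 -0.0011]
```

```bash
python3 -m inch '[{"dx":-0.01,"dy":0,"dz":0.026,"rx":0,"ry":-0.002,"rz":0},{"dx":-0.02,"dy":-0.001,"dz":0.051,"rx":0,"ry":-0.004,"rz":0},{"dx":-0.03,"dy":-0.002,"dz":0.077,"rx":0,"ry":-0.006,"rz":0}]'
python3 - <<'E'
from h import *
R=ori(B[2]);t=gp(w(B,[.052,0,.049])[0],R)
for p in(t,):print(p);delta(p,R)
E
```

```text
time: 11.6
tool_pos: [0.6422, 0.0115, 0.0508]
tool_rot: [0.403, -0.007, 0.915, 0.004]
contact_force: [0.2, -0.1, 1.1]
gripper_width: 0.999
grasp_force: 0.0
[0.66238831 0.0119884  0.03604203]
shift [-0.0034  0.0002  0.0311] turn [ 0.0007  0.0057 -0.0002]
```

```bash
python3 -m inch '[{"dx":-0.004,"dy":0,"dz":0.014,"rx":0,"ry":0.002,"rz":0},{"dx":-0.006,"dy":0,"dz":0.028,"rx":0,"ry":0.004,"rz":0},{"dx":-0.006,"dy":0,"dz":0.028,"rx":0,"ry":0.004,"rz":0},{"dx":-0.006,"dy":0,"dz":0.028,"rx":0,"ry":0.004,"rz":0}]'
python3 - <<'E'
from h import *
R=ori(B[2]);t=gp(w(B,[.052,0,.049])[0],R)
for p in(t,):print(p);delta(p,R)
E
```

```text
time: 12.0
tool_pos: [0.6611, 0.0119, 0.0401]
tool_rot: [0.4, -0.007, 0.916, 0.004]
contact_force: [-0.3, 0.5, -0.1]
gripper_width: 0.999
grasp_force: 0.0
[0.66238831 0.0119884  0.03604203]
shift [0.0026 0.0001 0.0046] turn [ 0.0009  0.0018 -0.0002]
```

```bash
python3 -m inch '[{"dx":0.003,"dy":0,"dz":0.005,"rx":0,"ry":0.002,"rz":0},{"dx":0.003,"dy":0,"dz":0.005,"rx":0,"ry":0.002,"rz":0}]'
python3 -m inch '[{"dx":0,"dy":0,"dz":0,"rx":0,"ry":0,"rz":0},{"dx":0,"dy":0,"dz":0,"rx":0,"ry":0,"rz":0},{"dx":0,"dy":0,"dz":0,"rx":0,"ry":0,"rz":0},{"dx":0,"dy":0,"dz":0,"rx":0,"ry":0,"rz":0},{"dx":0,"dy":0,"dz":0,"rx":0,"ry":0,"rz":0}]' -1
python3 - <<'E'
from h import *
R=ori(B[2])
print("up 8mm",R.inv().apply([0,0,.008])/.8,"back 100",R.inv().apply(w((0,0,B[2]),[-.1,0,0])[0])/.8)
E
```

```text
time: 12.2
tool_pos: [0.6623, 0.0119, 0.0357]
tool_rot: [0.399, -0.007, 0.917, 0.004]
contact_force: [-0.4, -0.5, -0.4]
gripper_width: 1.001
grasp_force: 0.0
time: 12.7
tool_pos: [0.6623, 0.0144, 0.0361]
tool_rot: [0.398, -0.009, 0.917, 0.006]
contact_force: [-5.5, 8.5, 4.0]
gripper_width: 0.404
grasp_force: 59.8
up 8mm [-0.00731354  0.         -0.00681998] back 100 [ 8.52497950e-02 -6.45991064e-20 -9.14192127e-02]
```

```bash
python3 -m inch '[{"dx":-0.004,"dy":0.001,"dz":-0.0035,"rx":0,"ry":0,"rz":0},{"dx":-0.009,"dy":0.002,"dz":-0.008,"rx":0,"ry":0,"rz":0},{"dx":-0.009,"dy":0.002,"dz":-0.008,"rx":0,"ry":0,"rz":0},{"dx":-0.009,"dy":0.002,"dz":-0.008,"rx":0,"ry":0,"rz":0}]'
```

```text
time: 13.1
tool_pos: [0.663, 0.0135, 0.0455]
tool_rot: [0.399, -0.007, 0.917, 0.004]
contact_force: [0.0, 0.6, -2.1]
gripper_width: 0.405
grasp_force: 60.0
```

Run:
```python
from kin import *
q=np.array(state()["joint_pos"]);print(np.round(q,3))
def go(n,p,yaw):
    global q
    r=ik(np.array(p),ori(yaw),q);q=r.x;print(n,np.round(p,4),np.round(q,2),round(1e3*np.sqrt(2*r.cost),1))
go("out",[.513,.0135,.05],B[2]);go("out up",[.513,.0135,.11],B[2])
go("side",[.50,-.12,.13],-.25)
for z in(.12,.06,.036): go("rest",[*w(REST,[-.010,0,0])[0][:2],z],REST[2])
go("end",[*w(REST,[.012,0,0])[0][:2],.036],REST[2])
delta([.513,.0135,.05],ori(B[2]))
```

```text
[-0.141  0.019  2.163  0.673  0.186 -2.342]
out [0.513  0.0135 0.05  ] [-0.21 -0.45  2.53  0.58  0.3  -2.28] 0.0
out up [0.513  0.0135 0.11  ] [-0.21 -0.62  2.51  0.37  0.47 -2.06] 0.0
side [ 0.5  -0.12  0.13] [-0.47 -0.66  2.5   0.33  0.52 -2.01] 0.0
rest [ 0.4399 -0.2918  0.12  ] [-0.84 -0.58  2.47  0.47  0.5  -2.21] 0.0
rest [ 0.4399 -0.2918  0.06  ] [-0.84 -0.42  2.49  0.69  0.35 -2.44] 0.0
rest [ 0.4399 -0.2918  0.036 ] [-0.84 -0.34  2.49  0.85  0.3  -2.61] 0.0
end [ 0.4588 -0.3032  0.036 ] [-0.83 -0.27  2.44  0.88  0.27 -2.63] 0.0
shift [ 0.1237  0.0031 -0.1409] turn [ 0.0011  0.     -0.0001]
```

```bash
python3 -m inch '[{"dx":0.02,"dy":0,"dz":-0.022,"rx":0,"ry":0,"rz":0},{"dx":0.046,"dy":0.001,"dz":-0.053,"rx":0,"ry":0,"rz":0},{"dx":0.072,"dy":0.002,"dz":-0.084,"rx":0,"ry":0,"rz":0},{"dx":0.1,"dy":0.003,"dz":-0.115,"rx":0,"ry":0,"rz":0},{"dx":0.122,"dy":0.003,"dz":-0.141,"rx":0,"ry":0,"rz":0}]'
python3 -m inch '[{"dx":0,"dy":0,"dz":0,"rx":0,"ry":0,"rz":0}]' >/dev/null
python3 - <<'E'
from h import *
print(state()["contact_force"],state()["gripper_width"],state()["joint_pos"][2])
delta([.513,.0135,.11],ori(B[2]))
delta([.50,-.12,.13],ori(-.25))
E
```

```text
time: 13.6
tool_pos: [0.5118, 0.0138, 0.0495]
tool_rot: [0.398, -0.007, 0.917, 0.004]
contact_force: [0.6, 0.9, -1.5]
gripper_width: 0.403
grasp_force: 60.3
[-0.58743254 -0.01667713 -2.49285524] 0.4012226157318139 2.537776071961998
shift [-0.0582 -0.0007 -0.0499] turn [ 0.0014 -0.0014 -0.0002]
shift [-0.0637 -0.1672 -0.0811] turn [ 0.1305 -0.0015  0.1204]
```

```bash
python3 -m inch '[{"dx":-0.029,"dy":0,"dz":-0.025,"rx":0,"ry":0,"rz":0},{"dx":-0.058,"dy":0,"dz":-0.05,"rx":0,"ry":0,"rz":0},{"dx":-0.06,"dy":-0.06,"dz":-0.06,"rx":0.043,"ry":0,"rz":0.04},{"dx":-0.062,"dy":-0.115,"dz":-0.07,"rx":0.087,"ry":0,"rz":0.08},{"dx":-0.064,"dy":-0.167,"dz":-0.081,"rx":0.13,"ry":-0.001,"rz":0.12}]'
python3 - <<'E'
from h import *
print(state()["joint_pos"][2])
delta([*w(REST,[-.010,0,0])[0][:2],.12],ori(REST[2]))
E
```

```text
time: 14.2
tool_pos: [0.5038, -0.122, 0.1336]
tool_rot: [0.397, 0.115, 0.909, -0.05]
contact_force: [1.7, 0.5, -2.4]
gripper_width: 0.404
grasp_force: 60.8
2.489266084811467
shift [ 0.0291 -0.2255 -0.0063] turn [0.1412 0.002  0.1313]
```

```bash
python3 -m inch '[{"dx":0.006,"dy":-0.05,"dz":-0.001,"rx":0.03,"ry":0,"rz":0.028},{"dx":0.012,"dy":-0.1,"dz":-0.003,"rx":0.06,"ry":0,"rz":0.056},{"dx":0.018,"dy":-0.15,"dz":-0.004,"rx":0.09,"ry":0.001,"rz":0.084},{"dx":0.024,"dy":-0.195,"dz":-0.005,"rx":0.12,"ry":0.002,"rz":0.112},{"dx":0.029,"dy":-0.225,"dz":-0.006,"rx":0.141,"ry":0.002,"rz":0.131}]'
python3 -m inch '[{"dx":0,"dy":0,"dz":0,"rx":0,"ry":0,"rz":0},{"dx":0,"dy":0,"dz":0,"rx":0,"ry":0,"rz":0}]' >/dev/null
python3 - <<'E'
from h import *
p,r=tool();print(p,state()["joint_pos"][2])
delta([*w(REST,[-.010,0,0])[0][:2],.12],ori(REST[2]))
delta([*w(REST,[-.010,0,0])[0][:2],.05],ori(REST[2]))
for c in("scene","top"):
    im=optics.grab_frame(c);cv2.imwrite(f"pics/{c}4.png",im[:,:,::-1])
u=proj("scene",p)[0].astype(int);a=cv2.imread("pics/scene4.png")[u[1]-40:u[1]+60,u[0]-50:u[0]+50];v=proj("top",p)[0].astype(int);b=cv2.imread("pics/top4.png")[v[1]-50:v[1]+50,v[0]-50:v[0]+50]
print(u,v)
big=np.hstack([cv2.resize(a,None,fx=4,fy=4,interpolation=cv2.INTER_CUBIC),cv2.resize(b,None,fx=4,fy=4,interpolation=cv2.INTER_CUBIC)])
cv2.imwrite("pics/p4.png",big)
E
```

```text
time: 14.7
tool_pos: [0.4399, -0.2925, 0.1191]
tool_rot: [0.384, 0.246, 0.884, -0.107]
contact_force: [0.5, -0.0, -2.4]
gripper_width: 0.404
grasp_force: 60.7
[ 0.44048987 -0.29022042  0.11857741] 2.471978145189698
shift [-0.0016 -0.0021 -0.0009] turn [ 0.0016 -0.0014  0.0012]
shift [ 0.0623 -0.0021  0.0589] turn [ 0.0016 -0.0014  0.0012]
[398 151] [398 197]
```

View pics/p4.png

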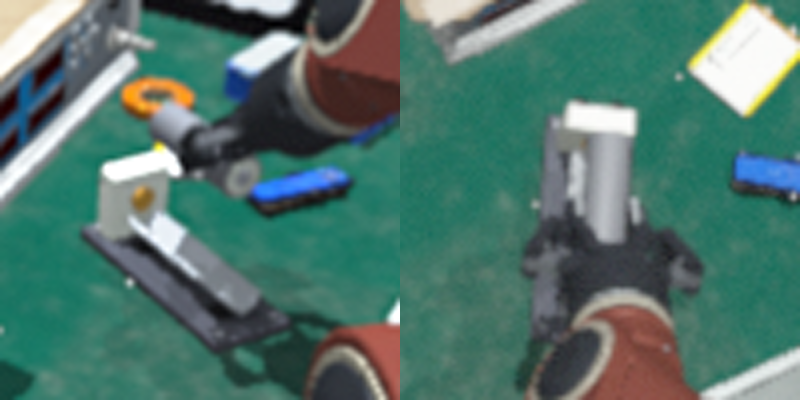

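The cell is held level over the groove, button end towards the robot and base towards the block. The brass contact is at about scene px (384,160). I'll refine the rest pose with both views.

Run:
```python
from h import *
C=lambda l:np.array(l)/3.2+[215-.34,90-.34]
S=lambda l:np.array(l)/4+[348-.4,111-.4]
Lt=np.array([[-.098,.037,.01],[-.098,-.037,.01],[.098,.037,.01],[.087,.028,.072],[.087,-.028,.072],[.06,0,.046]]);ut=C([[531,455],[601,461],[546,278],[560,265],[615,267],[583,298]])
Ls=np.array([[-.098,.037,.01],[-.098,-.037,.01],[.098,.037,.01],[.065,.028,.072],[.06,0,.046],[.087,.028,.072]]);us=S([[219,348],[290,321],[82,228],[105,180],[143,196],[98,170]])
r=least_squares(lambda p:np.r_[(proj("top",w(p,Lt))-ut).ravel(),(proj("scene",w(p,Ls))-us).ravel()],REST,loss='soft_l1');print("both",r.x,np.round(r.fun,1))
print("scene",*fit("scene",Ls,us,REST)); 
p,_=tool();q=(p[0],p[1],REST[2])
u=proj("top",w(q,[[.05,0,.118+.028],[-.05,0,.118+.028],[.05,.018,.128],[.05,-.018,.128],[-.03,.018,.128],[-.03,-.018,.128]]));print(((u-[348,147]+.4)*4+[400,0]).round())
```

```text
both [ 0.45006103 -0.29695264 -0.53855198] [-0.2 -0.8  0.4 -0.3 -0.8 -1.7 -0.1 -0.6 -0.2  0.6 -0.5  0.3 -0.4 -0.3
  0.9  0.2 -0.4  0.3  2.6  0.   0.5  1.6  0.7 -0.4]
scene [ 0.4518669  -0.29682998 -0.5289989 ] [[-0.6 -0.5]
 [ 0.5 -0.1]
 [-1.1  0.3]
 [ 2.  -0. ]
 [-0.1  1.5]
 [ 0.  -0.4]]
[[612. 131.]
 [603. 256.]
 [585. 136.]
 [631. 141.]
 [578. 234.]
 [625. 239.]]
```

```bash
sed -i 's/REST=([^)]*)/REST=(.4501,-.2970,-.5386)/' h.py
python3 - <<'E'
from h import *
delta([*w(REST,[-.010,0,0])[0][:2],.045],ori(REST[2]))
E
```

```text
shift [ 0.0658 -0.0022  0.0646] turn [ 0.0009 -0.001   0.0008]
```

```bash
python3 -m inch '[{"dx":0.022,"dy":-0.002,"dz":0.022,"rx":0,"ry":0,"rz":0},{"dx":0.044,"dy":-0.002,"dz":0.044,"rx":0,"ry":0,"rz":0},{"dx":0.066,"dy":-0.002,"dz":0.065,"rx":0.001,"ry":-0.001,"rz":0.001},{"dx":0.066,"dy":-0.002,"dz":0.065,"rx":0.001,"ry":-0.001,"rz":0.001},{"dx":0.066,"dy":-0.002,"dz":0.065,"rx":0.001,"ry":-0.001,"rz":0.001}]'
python3 - <<'E'
from h import *
delta([*w(REST,[-.010,0,0])[0][:2],.037],ori(REST[2]))
E
```

```text
time: 15.5
tool_pos: [0.4417, -0.2917, 0.0448]
tool_rot: [0.384, 0.244, 0.884, -0.106]
contact_force: [1.0, 0.2, -2.4]
gripper_width: 0.401
grasp_force: 60.8
shift [ 0.0072 -0.0003  0.0066] turn [-0.0002 -0.0002 -0.0004]
```

```bash
python3 -m inch '[{"dx":0.003,"dy":0,"dz":0.003,"rx":0,"ry":0,"rz":0},{"dx":0.006,"dy":0,"dz":0.0055,"rx":0,"ry":0,"rz":0},{"dx":0.006,"dy":0,"dz":0.0055,"rx":0,"ry":0,"rz":0}]'
python3 -m inch '[{"dx":0.001,"dy":0,"dz":0.001,"rx":0,"ry":0,"rz":0},{"dx":0.001,"dy":0,"dz":0.001,"rx":0,"ry":0,"rz":0}]'|sed -n '2p;4p'
```

```text
time: 15.8
tool_pos: [0.4417, -0.2927, 0.0392]
tool_rot: [0.385, 0.244, 0.883, -0.107]
contact_force: [0.7, 0.3, -2.4]
gripper_width: 0.404
grasp_force: 60.8
tool_pos: [0.4418, -0.2929, 0.0381]
contact_force: [-0.9, 0.6, 0.7]
```

```bash
python3 -m inch '[{"dx":0.001,"dy":0,"dz":0.001,"rx":0,"ry":0,"rz":0},{"dx":0.001,"dy":0,"dz":0.001,"rx":0,"ry":0,"rz":0},{"dx":0.001,"dy":0,"dz":0.001,"rx":0,"ry":0,"rz":0}]'|sed -n '2p;4p'
python3 - <<'E'
from h import *
print(state()["ft_torque"]);p,r=tool();c,s=np.cos(REST[2]),np.sin(REST[2]);d=p[:2]-REST[:2];print("rest xy",c*d[0]+s*d[1],-s*d[0]+c*d[1])
print("fwd 10mm",r.inv().apply([.01*c,.01*s,0])/.8)
E
```

```text
tool_pos: [0.4424, -0.2929, 0.0376]
contact_force: [-0.6, 4.9, 5.4]
[0.45003201 0.02117043 0.29091366]
rest xy -0.008725255664238832 -0.0004468083838642914
fwd 10mm [-8.49967366e-03  1.63254384e-05  9.16543949e-03]
```

```bash
cat > f.py <<'E'
from h import *
s=state();p,r=tool();c,n=np.cos(REST[2]),np.sin(REST[2]);d=p[:2]-REST[:2];f=np.array(s["contact_force"])
print("t",round(s["time"],2),"rest x,y,z mm",np.round(1e3*np.array([c*d[0]+n*d[1],-n*d[0]+c*d[1],p[2]]),1),"F rest",np.round([c*f[0]+n*f[1],-n*f[0]+c*f[1],f[2]],1),"grip",round(s["gripper_width"],3))
E
python3 -m inch '[{"dx":-0.003,"dy":0,"dz":0.0025,"rx":0,"ry":0,"rz":0},{"dx":-0.006,"dy":0,"dz":0.006,"rx":0,"ry":0,"rz":0},{"dx":-0.009,"dy":0,"dz":0.009,"rx":0,"ry":0,"rz":0},{"dx":-0.009,"dy":0,"dz":0.009,"rx":0,"ry":0,"rz":0}]'>/dev/null; python3 f.py
```

```text
t 16.7 rest x,y,z mm [ 0.6  0.6 36.6] F rest [0.4 6.2 0.4] grip 0.4
```

```bash
python3 -m inch '[{"dx":-0.002,"dy":0.0005,"dz":0.0023,"rx":0,"ry":0,"rz":0},{"dx":-0.0042,"dy":0.0005,"dz":0.0046,"rx":0,"ry":0,"rz":0},{"dx":-0.0042,"dy":0.0005,"dz":0.0046,"rx":0,"ry":0,"rz":0}]'>/dev/null; python3 f.py
python3 -m inch '[{"dx":-0.0017,"dy":0,"dz":0.0018,"rx":0,"ry":0,"rz":0},{"dx":-0.0017,"dy":0,"dz":0.0018,"rx":0,"ry":0,"rz":0}]'>/dev/null; python3 f.py
```

```text
t 17.0 rest x,y,z mm [ 5.4  0.7 36.5] F rest [0.2 5.2 0.4] grip 0.405
t 17.2 rest x,y,z mm [ 7.3  0.7 36.5] F rest [-1.6  4.9  1.9] grip 0.409
```

```bash
python3 -m inch '[{"dx":-0.0009,"dy":0,"dz":0.0009,"rx":0,"ry":0,"rz":0},{"dx":-0.0009,"dy":0,"dz":0.0009,"rx":0,"ry":0,"rz":0}]'>/dev/null; python3 f.py
python3 -m inch '[{"dx":-0.0009,"dy":0,"dz":0.0009,"rx":0,"ry":0,"rz":0},{"dx":-0.0009,"dy":0,"dz":0.0009,"rx":0,"ry":0,"rz":0}]'>/dev/null; python3 f.py
```

```text
t 17.4 rest x,y,z mm [ 8.2  0.7 36.4] F rest [-2.5  4.8  2.1] grip 0.407
t 17.6 rest x,y,z mm [ 8.9  0.8 36.3] F rest [-11.7   5.2   8.6] grip 0.403
```

```bash
python3 -m inch '[{"dx":0.0,"dy":0,"dz":-0.0005,"rx":0,"ry":0,"rz":0},{"dx":0.0,"dy":0,"dz":-0.0005,"rx":0,"ry":0,"rz":0}]'>/dev/null; python3 f.py
```

```text
t 17.8 rest x,y,z mm [ 8.8  0.6 36.5] F rest [-2.   5.7  1.6] grip 0.404
```

```bash
python3 -m inch '[{"dx":-0.0004,"dy":0.0004,"dz":0.0005,"rx":0,"ry":0,"rz":0},{"dx":-0.0004,"dy":0.0004,"dz":0.0005,"rx":0,"ry":0,"rz":0},{"dx":-0.0004,"dy":0.0004,"dz":0.0005,"rx":0,"ry":0,"rz":0}]'>/dev/null; python3 f.py
```

```text
t 18.1 rest x,y,z mm [ 9.   0.7 36.4] F rest [-16.8   4.3  11.5] grip 0.406
```

```bash
python3 -m inch '[{"dx":0.0001,"dy":0,"dz":-0.0002,"rx":0,"ry":0,"rz":0},{"dx":0.0001,"dy":0,"dz":-0.0002,"rx":0,"ry":0,"rz":0}]'>/dev/null; python3 f.py
```

```text
t 18.3 rest x,y,z mm [ 8.9  0.7 36.5] F rest [-10.4   5.1   6.2] grip 0.404
```

Firm contact of about 10 N. Release in place.

```bash
python3 -m inch '[{"dx":0,"dy":0,"dz":0,"rx":0,"ry":0,"rz":0},{"dx":0,"dy":0,"dz":0,"rx":0,"ry":0,"rz":0},{"dx":0,"dy":0,"dz":0,"rx":0,"ry":0,"rz":0},{"dx":0,"dy":0,"dz":0,"rx":0,"ry":0,"rz":0},{"dx":0,"dy":0,"dz":0,"rx":0,"ry":0,"rz":0}]' 1; python3 f.py
python3 - <<'E'
from kin import *
q=np.array(state()["joint_pos"]);p,R=tool()
for d in(.04,.08,.1): r=ik(p+R.apply([0,0,-d]),R,q);print(d,np.round(r.x,2),round(1e3*np.sqrt(2*r.cost),1))
for d in(.06,.1,.15): r=ik(p+[0,0,d],R,q);print("up",d,np.round(r.x,2))
E
```

```text
time: 18.8
tool_pos: [0.4583, -0.3021, 0.0371]
tool_rot: [0.385, 0.245, 0.884, -0.107]
contact_force: [0.5, 0.2, -0.4]
gripper_width: 0.998
grasp_force: 0.0
t 18.8 rest x,y,z mm [ 9.6 -0.1 37.1] F rest [ 0.3  0.4 -0.4] grip 0.998
0.04 [-0.85 -0.47  2.51  0.66  0.37 -2.41] 0.0
0.08 [-0.88 -0.68  2.58  0.52  0.51 -2.27] 1.2
0.1 [-0.89 -0.75  2.58  0.46  0.6  -2.21] 10.7
up 0.06 [-0.82 -0.44  2.43  0.55  0.4  -2.28]
up 0.1 [-0.82 -0.53  2.41  0.44  0.5  -2.16]
up 0.15 [-0.82 -0.61  2.37  0.37  0.61 -2.07]
```

```bash
python3 -m inch '[{"dx":-0.018,"dy":0,"dz":-0.017,"rx":0,"ry":0,"rz":0},{"dx":-0.055,"dy":0,"dz":-0.051,"rx":0,"ry":0,"rz":0},{"dx":-0.092,"dy":0,"dz":-0.085,"rx":0,"ry":0,"rz":0},{"dx":-0.137,"dy":0,"dz":-0.128,"rx":0,"ry":0,"rz":0},{"dx":-0.137,"dy":0,"dz":-0.128,"rx":0,"ry":0,"rz":0}]'|sed -n '2p;4p'
python3 -m inch '[{"dx":0,"dy":0.1,"dz":-0.03,"rx":0,"ry":0,"rz":0},{"dx":0,"dy":0.1,"dz":-0.03,"rx":0,"ry":0,"rz":0},{"dx":0,"dy":0.1,"dz":-0.03,"rx":0,"ry":0,"rz":0},{"dx":0,"dy":0.1,"dz":-0.03,"rx":0,"ry":0,"rz":0}]'|sed -n '1,4p'
python3 - <<'E'
from h import *
for c in("scene","top"):
    im=optics.grab_frame(c);cv2.imwrite(f"pics/{c}5.png",im[:,:,::-1])
a=cv2.imread("pics/scene5.png");b=cv2.imread("pics/top5.png")
f=lambda i,x,y,W,H,k:cv2.resize(i[y:y+H,x:x+W],None,fx=k,fy=k,interpolation=cv2.INTER_CUBIC)
l=np.vstack([f(a,355,130,80,60,5),f(b,355,150,80,60,5)]);r=np.vstack([f(a,200,60,200,150,2),f(b,200,110,200,150,2)])
cv2.imwrite("pics/p5.png",np.hstack([l,r]))
for p in([.055,0,.064],[-.045,0,.064]):print(proj("top",w(REST,p)),proj("scene",w(REST,p)))
E
```

```text
tool_pos: [0.4609, -0.3049, 0.1988]
contact_force: [-0.2, -0.0, 0.9]
time: 19.7
tool_pos: [0.4847, -0.2231, 0.2033]
tool_rot: [0.385, 0.243, 0.884, -0.106]
contact_force: [0.5, -1.4, -1.2]
[[397.11124011 182.80787625]] [[385.12384241 157.13736617]]
[[395.2138501  212.31214585]] [[403.22195093 171.31460082]]
```

View pics/p5.png

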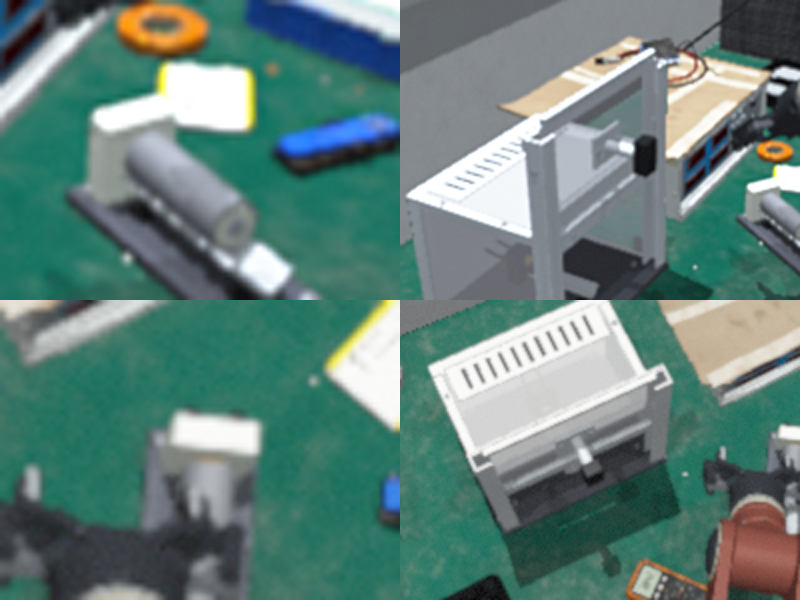

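The cell lies in the groove with its base against the contact (scene px about 385,160), its button end towards the robot. The guard stands open and the robot touches nothing, so I'm handing in.

```bash
python3 -c "
from plant import ticket
print(ticket.job_done())"
```

```text
the job is handed in; nothing more can be done
None
```

I handed the job in at about 20 s of the 72 s allowed. The guard stands open on its brake, and the cell lies released in the groove, its base pushed against the brass contact with about 10 N. I felt that contact through the wrist force but could not confirm it to the millimetre in the pictures, and one joint (j3) briefly read 2.584 against its 2.58 limit.

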